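# Load the inspection rack, kit case heavy end down

## Task

Load the wooden carrying rack for the inspection round: find out by lifting it which end of the grey kit case is the heavy one and gently stand the case upright, heavy end down, in the square bay, never turning it heavy end up. Move the record board from its dock into the rack's empty slot, standing upright on its long edge and fully down. Leave the low board in its slot, and do not shift or knock over the bags, jar, dishes and bottle around.

Things in the scene. Friction and masses are not known exactly. Their poses are not given: they have to be found in the camera images.
- case: The kit case: a closed grey plastic box with black end bands, 150 x 48 x 48 mm, 0.4 to 0.6 kg, lying on the bench. Origin at its middle (24 mm above the bench as it lies); x runs along its length, y and z across its square section. A battery pack hidden in one end puts its balance point 25 to 36 mm from the middle; both ends look alike, so which end is heavy can be told only by lifting it.
- caddy: The carrying rack: a fixed pale wooden tray 170 mm (its x) by 164 mm (its y), floor 8 mm thick, origin at the centre of its underside, z up. On the floor stand a square bay and, beside it, two parallel slots running along x; all their walls end 50 mm above the bench.
- bay (a point): Centre of the bay's floor, 8 mm above the bench, at y = -45 mm in the rack's frame. The bay is 64 x 64 mm inside, walls 6 mm thick, sides parallel to the rack's x and y, as are this point's own axes.
- free_slot (a point): Centre of the floor of the empty slot, the outer one, 8 mm above the bench, at y = +62 mm in the rack's frame. The slot is 16 mm wide (along the rack's y) and 156 mm long (along its x); this point's axes are the rack's.
- board: The record board: a plywood board 140 mm long (its x), 10 mm thick (its y), 90 mm tall (its z), 0.16 kg, papered on both faces, standing on its long edge in the dock. Origin at the centre of its bottom edge, z up.
- dock: The dock: a fixed grey block 120 mm (its x) by 70 mm (its y) by 40 mm tall with a 14 mm wide groove along x, 30 mm deep (its floor 10 mm above the bench), in which the record board stands. Origin at the centre of its underside.
- spare: A lower plywood board, 130 x 10 x 62 mm, loose, already standing in the rack's inner slot (16 mm wide, centred at y = +22 mm in the rack's frame). Origin at the centre of its bottom edge.
- bag1: Loose substrate bag, upright cylinder 84 mm across, 160 mm tall, brown below and white above, green cap; a bystander. Origin at the centre of its underside.
- bag2: Loose substrate bag, upright, 84 mm across, 150 mm tall; a bystander. Origin at the centre of its underside.
- bag3: Loose substrate bag, upright, 84 mm across, 170 mm tall; a bystander. Origin at the centre of its underside.
- jar: Loose squat jar, 60 mm across, 75 mm tall; a bystander. Origin at the centre of its underside.
- dishes: Loose stack of clear dishes, a disc 90 mm across, 28 mm tall; a bystander. Origin at the centre of its underside.
- spray: Loose white bottle, 64 mm across, 190 mm tall; a bystander. Origin at the centre of its underside.
Not all that is in view belongs to the job. Leave any orange or yellow look-alike of the case alone.

How it is judged:
By the outcome, as a careful person would: the job done as asked, in the order asked, and still so for the second after the job is handed in, with the robot touching nothing.
It also fails if it takes over 72 s, if anything falls off the work surface, if the arm or the gripper's body presses on something with over 40 N, if the wrist force passes 120 N, or if a joint passes its speed limit or range.

## Robot

A 6-joint arm with a two-finger parallel gripper is mounted at the origin on the work surface. World frame = base frame: x ahead of the robot, y to its left, z up, the work surface at z = 0. Lengths are in mm, angles in degrees, forces in N, time in s.
With the tool pointing down it reaches from about 350 to 850 mm from the base axis. Payload 8.1 kg.
Tool frame: the origin (TCP) lies on the centre line of the jaws, within the pads' length; the fingertips stand 19 mm ahead of it and the grasp point (between the pads) is the TCP; z points along the fingers, y is the line along which they close (so a half turn about z gives the same grasp; the last joint's range is limited). The gripper opens to 85 mm and grips with 20 to 120 N. Pads are 22 mm wide; open, the fingers measure 114 mm over their backs; the gripper's body (76 mm by 85 mm) begins 54 mm behind the grasp point. The pads swing forward as they close: fully open they stand 13 mm farther back than shut.
Start: joints at [61.914, 7.471, 85.268, -0, 87.261, -4.893], TCP at [236.281, 551.522, 250.292] pointing down, gripper open.
Joint ranges: [-169.43, 169.43], [-51.17, 129.36], [1.28, 143.12], [-76.62, 256.62], [0, 156.53], [-152.29, 152.29]. Speed limits (degrees/s): [136.94, 136.94, 159.86, 180, 180, 180].

## Interface

Orientations are given as [roll, pitch, yaw] about the fixed x, y, z axes, in that order (R = Rz(yaw) Ry(pitch) Rx(roll)).
In Python, from bench import r gives the robot as it stands. The module is installed in compiled form; this text tells all that it offers.
- The arm moves only by the tool servo_tool, never from a script. Its arguments are lists of equal length, an entry for each row: "fingers": the finger opening in m, from 0 to 0.0854; "linear": the shift along the tool's x, y, z in m, a list of three; "rotation": the turn, a rotation vector about the tool's x, y, z in degrees, a list of three. A call has 1 to 10 rows; each row is the pose to reach, as a shift and turn from the pose commanded when the call began, along the tool's axes at that moment; what a row does not reach only later rows make up. A row lasts 1/10 s, in which the tool goes at most 50 mm and 8.59 degrees, less where a joint would pass 70% of its speed; a pose out of reach is approached as far as the arm can. A call with a gripper value outside its range is refused whole. The fingers move at their own pace and stop on an object; "force" is the grip in N (left out, the last holds). Time passes only in rows, so rows that repeat a pose let the fingers close. It gives the time, the measured TCP pose, the force, the opening and the grip force at its end, in the units of the state.
- r.sense(): the state, without advancing time (a new reading comes with each control period).
- r.snapshot(name): name is "side" or "top" or "wrist"; returns a dict with "frame" (384x512x3 uint8, red, green, blue), "fx", "fy", "cx", "cy" (pixels), "camera_from_world" (4x4, takes a point from world to camera coordinates). Camera axes: x right, y up, looking along -z (the intrinsics and any distortion apply to the point x, -y, -z); pixel columns grow to the right and rows downward; lengths in mm; the calibration is good to about 2 mm. The wrist camera is an equidistant fisheye: a pixel r from the principal point sees the ray r / f radians off the axis. A picture is of the moment at which its call begins. There is no depth.
- r.hand_in(): hands the job in; it is judged then, once.
The state is a dict: "time": time; "joint_pos": joint angles; "qd": joint speeds; "joint_efforts": joint torques, N m; "tool_pos": TCP position; "tcp_rot": TCP orientation; "ft_force": force on the tool from outside, world axes, zero at the start; "wrist_torque": the same for the moment, N m; "finger_gap": finger opening in mm; "grip_force": force on a finger pad.
Only numpy, scipy, OpenCV 4.12 (cv2) and the standard library are available. Lean on these libraries where they do the work, as an engineer would, in place of code of your own. Each camera call takes 0.05 s, during which the arm holds its last target. There are 200 camera calls.

## Working session

There is one attempt and no reset: what is moved stays moved. The work goes in short steps, Python scripts to look and compute and a tool call to move; the robot and the scene stay as the last step left them, time stands still between calls to the robot, and variables do not carry over. Pictures are saved under pics/ and viewed, at most 10 in all, crops included, and the job is handed in when it is done.

Besides the shell and the picture viewer there is one more tool, called after "Emit:" as a command line: name --argument value ..., lists and objects as JSON in quotes. servo_tool: Moves the arm, as the interface text tells. Its arguments: {"type":"object","properties":{"fingers":{"type":"array","items":{"type":"number"}},"linear":{"type":"array","items":{"type":"array","items":{"type":"number"}}},"rotation":{"type":"array","items":{"type":"array","items":{"type":"number"}}},"force":{"type":"number"}},"required":["fingers","linear","rotation"]}

```bash
mkdir -p pics; python3 - <<'E'
from bench import r
import cv2,json,numpy as np,pickle
s=r.sense();print({k:np.round(v,2).tolist() for k,v in s.items()})
d={}
for n in("side","top","wrist"):
    p=r.snapshot(n);d[n]=p;cv2.imwrite(f"pics/{n}0.png",p["frame"][:,:,::-1])
    print(n,p["fx"],p["fy"],p["cx"],p["cy"],np.round(p["camera_from_world"],3).tolist(),[k for k in p])
pickle.dump(d,open("snap0.pkl","wb"))
a=cv2.imread("pics/top0.png");b=cv2.imread("pics/side0.png")
E
```

```text
{'time': 0.0, 'joint_pos': [61.91, 7.51, 85.33, -0.0, 87.26, -4.89], 'qd': [-0.04, -0.08, -0.06, 0.01, -0.02, 0.0], 'joint_efforts': [-0.0, -56.94, -50.06, -0.0, 0.01, 0.0], 'tool_pos': [236.04, 551.04, 249.23], 'tcp_rot': [-179.89, -0.01, 156.8], 'ft_force': [0.14, 0.28, 0.1], 'wrist_torque': [0.02, -0.05, 0.02], 'grip_force': 0.0, 'finger_gap': 85.5}
side 366.22941222981103 366.22941222981103 258.5832330946721 191.7119176710467 [[0.999, -0.042, -0.014, -560.282], [0.038, 0.652, 0.758, -55.059], [-0.023, -0.757, 0.653, -1259.774], [0.0, 0.0, 0.0, 1.0]] ['frame', 'fx', 'fy', 'cx', 'cy', 'camera_from_world']
top 359.4064732867384 359.4064732867384 256.78118714621104 188.35775741789024 [[-0.008, -1.0, -0.012, 5.295], [0.992, -0.01, 0.123, -558.813], [-0.123, -0.011, 0.992, -974.151], [0.0, 0.0, 0.0, 1.0]] ['frame', 'fx', 'fy', 'cx', 'cy', 'camera_from_world']
wrist 297.3186396354542 297.3186396354542 262.7081342329072 192.58594728095795 [[0.393, 0.919, -0.001, -599.437], [-0.888, 0.38, -0.261, 35.096], [-0.239, 0.103, 0.965, -377.655], [0.0, 0.0, 0.0, 1.0]] ['frame', 'fx', 'fy', 'cx', 'cy', 'camera_from_world']
```

View pics/top0.png

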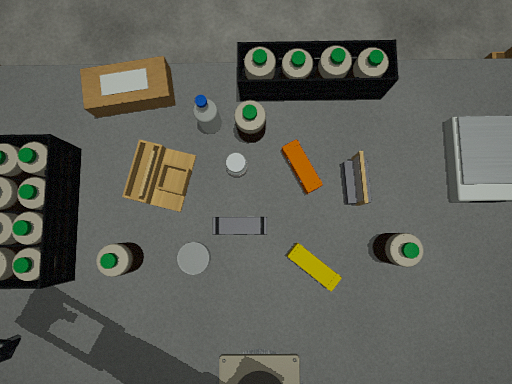

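View pics/side0.png

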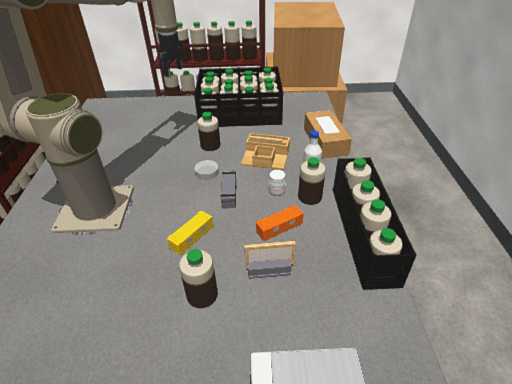

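The top view shows the grey case with black bands at (240,226). The look-alikes are an orange box at (302,166) and a yellow box at (314,266), and I'm leaving both alone. The rack is at (160,175), and the dock with the board is at (356,178). I choose the grey one and check it in a close crop.

```bash
cat > h.py <<'E'
import numpy as np,cv2,pickle
from scipy.optimize import least_squares
def proj(p,X):
    X=np.atleast_2d(X);M=p["camera_from_world"];c=X@M[:3,:3].T+M[:3,3]
    x,y,z=c[:,0],-c[:,1],-c[:,2]
    if p.get("fish"):
        rr=np.hypot(x,y);t=np.arctan2(rr,z)/np.maximum(rr,1e-9);return np.c_[p["cx"]+p["fx"]*t*x,p["cy"]+p["fy"]*t*y]
    return np.c_[p["cx"]+p["fx"]*x/z,p["cy"]+p["fy"]*y/z]
def at_z(p,uv,z):
    f=lambda q:proj(p,[[q[0],q[1],z]])[0]-uv
    M=p["camera_from_world"];c=-M[:3,:3].T@M[:3,3]
    return least_squares(f,[c[0]+1,c[1]+1] if p.get("fish") else [560,0]).x
def tri(ps,uvs):
    q=least_squares(lambda X:np.concatenate([proj(p,X)[0]-u for p,u in zip(ps,uvs)]),[550,0,50]);return q.x,np.sqrt(np.mean(q.fun**2))
def load(f="snap0.pkl"):
    d=pickle.load(open(f,"rb"))
    if "wrist" in d:d["wrist"]["fish"]=1
    return d
def crop(im,x0,y0,w,h,k):
    o=cv2.resize(im[y0:y0+h,x0:x0+w,::-1],None,fx=k,fy=k,interpolation=cv2.INTER_CUBIC)
    for i in range(0,w,10):
        cv2.line(o,(i*k,0),(i*k,5),(0,0,255),1)
        if (x0+i)%20==0: cv2.putText(o,str(x0+i),(i*k,14),0,.35,(0,255,255),1)
    for j in range(0,h,10):
        cv2.line(o,(0,j*k),(5,j*k),(0,0,255),1)
        if (y0+j)%20==0: cv2.putText(o,str(y0+j),(6,j*k+4),0,.35,(0,255,255),1)
    return o
E
python3 - <<'E'
from h import *
d=load();t=d["top"]["frame"];s=d["side"]["frame"]
o=np.zeros((600,800,3),np.uint8)
def put(a,x,y):
    a=a[:600-y,:800-x];o[y:y+a.shape[0],x:x+a.shape[1]]=a
put(crop(t,120,135,80,80,5),0,0);put(crop(t,205,210,70,32,5),405,0);put(crop(t,335,145,40,65,5),405,165)
put(crop(s,240,130,55,40,4),610,165);put(crop(s,240,235,60,45,4),0,405);put(crop(s,215,165,25,45,4),245,405)
put(crop(s,215,165,25,45,4),700,340)
cv2.imwrite("pics/c1.png",o)
E
```

```text
(no output)
```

View pics/c1.png

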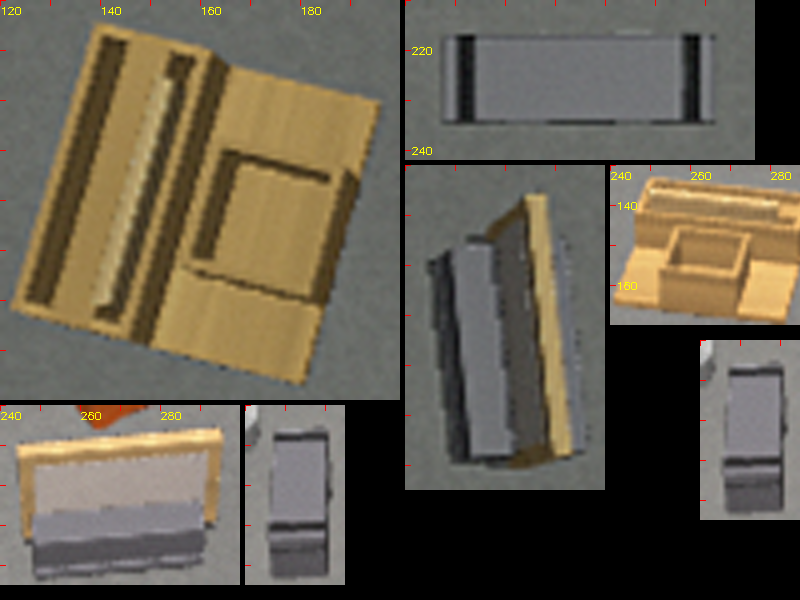

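View pics/wrist0.png

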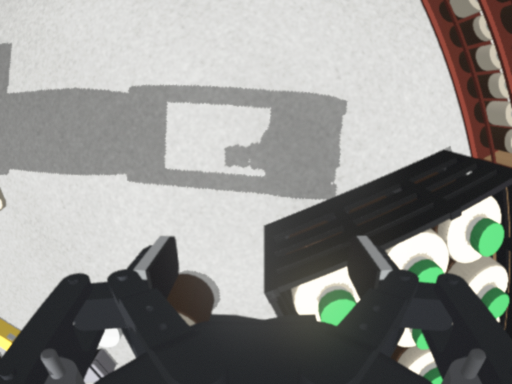

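The crop confirms the grey case with black bands, at about (212–267, 217–235) in the top view. In the same view the rack's outer slot is empty (left, x 125–143) and the inner slot holds the low board. The board's top edge runs (361,151) to (367,203). Next I triangulate.

```bash
python3 - <<'E'
from h import *
d=load();T,S=d["top"],d["side"]
def go(n,a,b):print(n,*[np.round(v,1) for v in tri([T,S],[a,b])])
go("case far",(212.4,225.8),(228.7,172));go("case near",(267,225.8),(228.2,198.3))
go("rack backleft",(122.4,197),(250,133.25))
go("board +x",(361.4,151),(295.25,242.5));go("board -x",(366.6,203.2),(244.5,246.75))
for n,uv,z in [("case far",(212.4,225.8),48),("near",(267,225.8),48),("c1",(212.4,217),48),("c2",(267,217),48),("slot tl",(139.4,140),50),("slot bl",(122.4,197),50),("floor tr",(196,155),8),("floor br",(180.6,211.6),8),
 ("brd+",(361.4,151),100),("brd-",(366.6,203.2),100),
 ("bag1c",(109,261),160),("bag250",(250,113),160),("bag405",(404,250),160),("jar",(236,162),75),("dish",(193,258),28),("spray",(201,101),190)]:print(n,np.round(at_z(T,uv,z),1))
s=cv2.imread("pics/side0.png")
# model overlay check for rack: least squares with 4 pts
pts=[((139.4,140),(85,82,50)),((122.4,197),(-85,82,50)),((196,155),(85,-82,8)),((180.6,211.6),(-85,-82,8))]
def w(q,X):
    c,s_=np.cos(q[2]),np.sin(q[2]);return np.array([q[0]+c*X[0]-s_*X[1],q[1]+s_*X[0]+c*X[1],X[2]])
f=lambda q:np.concatenate([proj(T,w(q,X))[0]-u for u,X in pts])
q=least_squares(f,[570,250,0]).x;print("rack",q[:2],np.degrees(q[2]),np.round(f(q),1))
print("bay",w(q,(0,-45,8)),"slot",w(q,(0,62,8)))
E
```

```text
case far [456.  123.8  38.3] 0.2
case near [455.9 -26.9  43.5] 0.6
rack backleft [538.4 374.4  44.6] 0.4
board +x [ 649.5 -279.2   96.9] 0.3
board -x [ 510.5 -286.6   96.7] 0.4
case far [455.1 122.4]
near [453.8 -27. ]
c1 [479.1 122.6]
c2 [477.8 -27.3]
slot tl [697.7 330.1]
slot bl [536.5 372.2]
floor tr [662.1 177.2]
floor br [497.2 219.3]
brd+ [ 647.6 -278.4]
brd- [ 509.  -285.7]
bag1c [370.6 355.9]
bag250 [734.9  14.3]
bag405 [ 391.2 -352.1]
jar [626.6  55.6]
dish [367.4 178.2]
spray [756.5 133.2]
rack [598.38868805 274.60528105] -14.18666519944123 [-1.1 -1.1 -1.   0.2  1.   0.4  1.2  0.4]
bay [587.36000911 230.97767235   8.        ] slot [613.58375681 334.71443081   8.        ]
```

```bash
cat >> h.py <<'E'
from scipy.spatial.transform import Rotation as Ro
def cur():
    from bench import r
    s=r.sense();return s,np.array(s["tool_pos"]),Ro.from_euler("xyz",s["tcp_rot"],degrees=True)
def plan(pos,rot):
    "shift (m) and rotvec (deg), tool axes, from measured pose to target; rot = Rotation or rpy"
    s,p,R=cur();rot=rot if isinstance(rot,Ro) else Ro.from_euler("xyz",rot,degrees=True)
    print("lin",np.round(R.inv().apply(np.array(pos)-p)/1000,4).tolist(),"rot",np.round((R.inv()*rot).as_rotvec(degrees=True),2).tolist())
def st():
    s,_,_=cur();print({k:np.round(s[k],2).tolist() for k in("time","joint_pos","tool_pos","tcp_rot","ft_force","wrist_torque","finger_gap","grip_force")})
E
python3 - <<'E'
from h import *
plan((454,48,200),(180,0,90))
E
```

```text
lin [-0.3985, -0.3766, 0.05] rot [-0.08, 0.04, 66.81]
```

Emit:
servo_tool --fingers '[0.085, 0.085, 0.085, 0.085, 0.085, 0.085, 0.085, 0.085, 0.085, 0.085]' --linear '[[-0.398, -0.377, 0.05], [-0.398, -0.377, 0.05], [-0.398, -0.377, 0.05], [-0.398, -0.377, 0.05], [-0.398, -0.377, 0.05], [-0.398, -0.377, 0.05], [-0.398, -0.377, 0.05], [-0.398, -0.377, 0.05], [-0.398, -0.377, 0.05], [-0.398, -0.377, 0.05]]' --rotation '[[0, 0, 66.8], [0, 0, 66.8], [0, 0, 66.8], [0, 0, 66.8], [0, 0, 66.8], [0, 0, 66.8], [0, 0, 66.8], [0, 0, 66.8], [0, 0, 66.8], [0, 0, 66.8]]'

```text
time: 1.15
tool_pos: [434.0, 92.4, 204.8]
tcp_rot: [180.0, -0.0, 90.0]
ft_force: [0.7, 0.6, 0.6]
finger_gap: 85.1
grip_force: 0.0
```

```bash
python3 - <<'E'
from h import *
st();plan((454,48,200),(180,0,90))
E
```

```text
{'time': 1.15, 'joint_pos': [5.39, -16.16, 112.47, 0.01, 83.66, 5.39], 'tool_pos': [433.97, 92.42, 204.75], 'tcp_rot': [179.97, -0.01, 90.0], 'ft_force': [0.7, 0.64, 0.58], 'wrist_torque': [0.0, -0.02, 0.04], 'finger_gap': 85.13, 'grip_force': 0.0}
lin [-0.0444, 0.02, 0.0048] rot [0.03, -0.01, -0.0]
```

Emit:
servo_tool --fingers '[0.085, 0.085, 0.085, 0.085]' --linear '[[-0.044, 0.02, 0.005], [-0.044, 0.02, 0.005], [-0.044, 0.02, 0.005], [-0.044, 0.02, 0.005]]' --rotation '[[0, 0, 0], [0, 0, 0], [0, 0, 0], [0, 0, 0]]'

```text
time: 1.55
tool_pos: [453.4, 51.0, 199.7]
tcp_rot: [-180.0, -0.0, 90.0]
ft_force: [-0.2, 0.8, 0.4]
finger_gap: 85.2
grip_force: 0.0
```

```bash
python3 - <<'E'
from h import *
from bench import r
st();p=r.snapshot("wrist");pickle.dump({"wrist":p},open("w1.pkl","wb"))
p["fish"]=1
im=p["frame"][:,:,::-1].copy()
for L in(150,):
  for z in(0,48):
    for y in(-75,75):
      for x in(-24,24):
        u=proj(p,[454.5+x,47.7+y,z])[0];cv2.circle(im,(int(u[0]),int(u[1])),2,(0,0,255) if z else (0,255,0),-1)
cv2.imwrite("pics/w1.png",cv2.resize(im,(800,600)))
E
```

```text
{'time': 1.55, 'joint_pos': [-0.04, -13.74, 111.0, 0.02, 82.76, -0.07], 'tool_pos': [453.37, 51.01, 199.73], 'tcp_rot': [-179.97, -0.02, 90.02], 'ft_force': [-0.18, 0.84, 0.42], 'wrist_torque': [-0.02, -0.03, -0.02], 'finger_gap': 85.19, 'grip_force': 0.0}
```

View pics/w1.png

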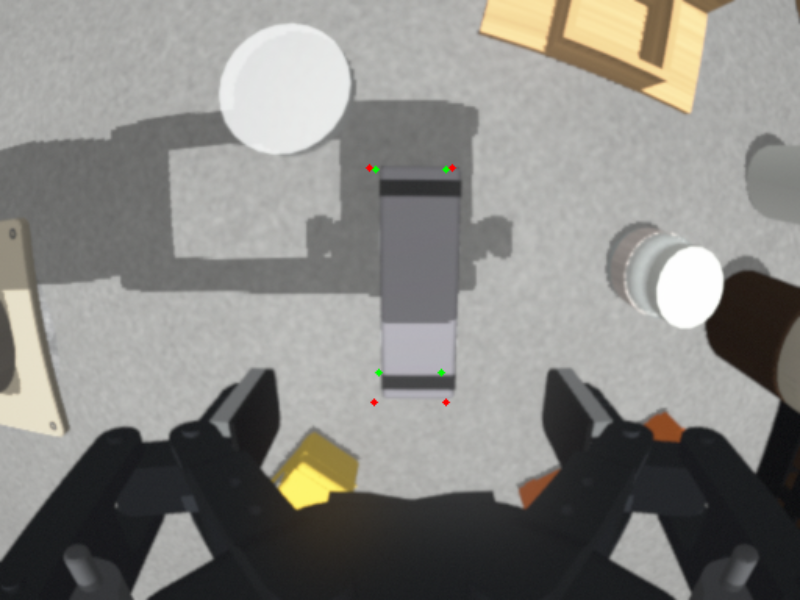

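The wrist view shows the grey case centred under the gripper, with its top face at about (380–460, 168–396). That puts its middle at about (458, 49.5) with a yaw of 90°. I go down and grip it in the middle.

Emit:
servo_tool --fingers '[0.085, 0.085, 0.085, 0.085, 0.085, 0.085, 0.04, 0.04, 0.04, 0.04]' --linear '[[-0.0015, 0.0045, 0.04], [-0.0015, 0.0045, 0.085], [-0.0015, 0.0045, 0.125], [-0.0015, 0.0045, 0.155], [-0.0015, 0.0045, 0.173], [-0.0015, 0.0045, 0.173], [-0.0015, 0.0045, 0.173], [-0.0015, 0.0045, 0.173], [-0.0015, 0.0045, 0.173], [-0.0015, 0.0045, 0.173]]' --rotation '[[0, 0, 0], [0, 0, 0], [0, 0, 0], [0, 0, 0], [0, 0, 0], [0, 0, 0], [0, 0, 0], [0, 0, 0], [0, 0, 0], [0, 0, 0]]' --force 60

```text
time: 2.6
tool_pos: [459.8, 49.2, 28.9]
tcp_rot: [179.8, -0.0, 90.0]
ft_force: [-2.1, 2.1, 6.6]
finger_gap: 47.7
grip_force: 63.7
```

```bash
python3 - <<'E'
from h import *
st()
E
```

```text
{'time': 2.6, 'joint_pos': [-0.26, -0.37, 118.17, 0.03, 62.02, -0.29], 'tool_pos': [459.76, 49.25, 28.85], 'tcp_rot': [179.82, -0.02, 90.02], 'ft_force': [-2.1, 2.15, 6.61], 'wrist_torque': [0.26, 0.35, 0.06], 'finger_gap': 47.71, 'grip_force': 63.74}
```

Emit:
servo_tool --fingers '[0.04, 0.04, 0.04, 0.04, 0.04, 0.04]' --linear '[[0, 0, -0.006], [0, 0, -0.012], [0, 0, -0.02], [0, 0, -0.02], [0, 0, -0.02], [0, 0, -0.02]]' --rotation '[[0, 0, 0], [0, 0, 0], [0, 0, 0], [0, 0, 0], [0, 0, 0], [0, 0, 0]]' --force 80

```text
time: 3.2
tool_pos: [457.9, 48.9, 46.6]
tcp_rot: [-180.0, -0.0, 90.0]
ft_force: [-0.2, -0.2, -4.6]
finger_gap: 47.3
grip_force: 83.0
```

```bash
python3 - <<'E'
from h import *
from bench import r
st();p=r.snapshot("wrist");cv2.imwrite("pics/w2.png",p["frame"][60:280,120:400,::-1]);p=r.snapshot("side");cv2.imwrite("pics/s2.png",crop(p["frame"],200,150,60,70,8));st()
E
```

```text
{'time': 3.2, 'joint_pos': [-0.29, -2.29, 117.86, 0.0, 64.45, -0.29], 'tool_pos': [457.94, 48.9, 46.62], 'tcp_rot': [-179.97, -0.0, 90.0], 'ft_force': [-0.19, -0.16, -4.58], 'wrist_torque': [0.16, -0.01, 0.03], 'finger_gap': 47.29, 'grip_force': 83.05}
{'time': 3.3, 'joint_pos': [-0.29, -2.27, 117.86, 0.0, 64.45, -0.29], 'tool_pos': [457.84, 48.89, 46.48], 'tcp_rot': [-179.95, -0.0, 90.0], 'ft_force': [-0.11, 0.75, -4.71], 'wrist_torque': [0.17, 0.01, -0.01], 'finger_gap': 46.94, 'grip_force': 83.04}
```

The lift gives Fz = -4.6 N and Mx = +0.165 N·m, which puts the balance point at about y = -36 mm from the grip. The heavy end is therefore the -y end. I set the case down and regrip it nearer the light (+y) end, which also gives a second torque check.

Emit:
servo_tool --fingers '[0.04, 0.04, 0.04, 0.04, 0.085, 0.085, 0.085, 0.085, 0.085, 0.085]' --linear '[[0, 0, 0.007], [0, 0, 0.013], [0, 0, 0.0175], [0, 0, 0.0185], [0, 0, 0.0185], [0, 0, 0.0185], [0, 0, 0.0185], [0, 0, -0.02], [0, 0, -0.06], [0, 0, -0.1]]' --rotation '[[0, 0, 0], [0, 0, 0], [0, 0, 0], [0, 0, 0], [0, 0, 0], [0, 0, 0], [0, 0, 0], [0, 0, 0], [0, 0, 0], [0, 0, 0]]'

```text
time: 4.3
tool_pos: [457.8, 48.9, 147.9]
tcp_rot: [-180.0, 0.0, 90.0]
ft_force: [0.5, 0.2, -1.2]
finger_gap: 85.2
grip_force: 0.0
```

```bash
python3 - <<'E'
from h import *
st()
a=np.radians(45);c,s=np.cos(a),np.sin(a)
R=Ro.from_matrix(np.array([[0,c,-s],[1,0,0],[0,-s,-c]]).T)
plan((458,84+60*s,30+60*c),R)
E
```

```text
{'time': 4.3, 'joint_pos': [-0.29, -10.38, 113.7, -0.0, 76.72, -0.29], 'tool_pos': [457.82, 48.87, 147.95], 'tcp_rot': [-179.96, 0.0, 90.01], 'ft_force': [0.48, 0.22, -1.15], 'wrist_torque': [0.01, -0.02, 0.01], 'finger_gap': 85.18, 'grip_force': 0.0}
lin [0.0776, 0.0002, 0.0755] rot [-0.04, -45.0, 0.02]
```

Emit:
servo_tool --fingers '[0.085, 0.085, 0.085, 0.085, 0.085, 0.085, 0.085, 0.085]' --linear '[[0.013, 0, 0.012], [0.026, 0, 0.024], [0.039, 0, 0.036], [0.052, 0, 0.048], [0.065, 0, 0.06], [0.0776, 0, 0.0755], [0.0776, 0, 0.0755], [0.0776, 0, 0.0755]]' --rotation '[[0, -8, 0], [0, -16, 0], [0, -24, 0], [0, -32, 0], [0, -40, 0], [0, -45, 0], [0, -45, 0], [0, -45, 0]]'

```text
time: 5.1
tool_pos: [457.7, 126.6, 70.2]
tcp_rot: [-179.8, 45.0, 90.3]
ft_force: [0.1, -0.3, 0.5]
finger_gap: 85.2
grip_force: 0.0
```

```bash
python3 - <<'E'
from h import *
st()
a=np.radians(45);c,s=np.cos(a),np.sin(a)
R=Ro.from_matrix(np.array([[0,c,-s],[1,0,0],[0,-s,-c]]).T)
plan((458,84,30),R)
E
```

```text
{'time': 5.1, 'joint_pos': [34.04, 23.58, 97.93, -35.87, 88.21, 44.85], 'tool_pos': [457.68, 126.59, 70.21], 'tcp_rot': [-179.78, 45.02, 90.25], 'ft_force': [0.12, -0.34, 0.51], 'wrist_torque': [0.31, 0.03, -0.0], 'finger_gap': 85.22, 'grip_force': 0.0}
lin [-0.0017, 0.0004, 0.0585] rot [-0.04, 0.02, 0.18]
```

Emit:
servo_tool --fingers '[0.085, 0.085, 0.085, 0.085, 0.04, 0.04, 0.04, 0.04, 0.04, 0.04]' --linear '[[-0.002, 0, 0.025], [-0.002, 0, 0.045], [-0.002, 0, 0.0585], [-0.002, 0, 0.0585], [-0.002, 0, 0.0585], [-0.002, 0, 0.0585], [-0.002, 0, 0.0585], [-0.002, 0, 0.0585], [-0.002, 0, 0.0585], [-0.002, 0, 0.0585]]' --rotation '[[0, 0, 0], [0, 0, 0], [0, 0, 0], [0, 0, 0], [0, 0, 0], [0, 0, 0], [0, 0, 0], [0, 0, 0], [0, 0, 0], [0, 0, 0]]' --force 100

```text
time: 6.1
tool_pos: [459.0, 84.6, 32.7]
tcp_rot: [179.9, 45.0, 89.9]
ft_force: [-0.4, 1.3, 7.1]
finger_gap: 46.9
grip_force: 100.7
```

```bash
python3 - <<'E'
from h import *
st();plan((459,84,60),(-180,45,90))
E
```

```text
{'time': 6.1, 'joint_pos': [30.46, 24.36, 101.91, -37.98, 82.5, 45.56], 'tool_pos': [458.99, 84.62, 32.74], 'tcp_rot': [179.87, 44.98, 89.94], 'ft_force': [-0.44, 1.34, 7.12], 'wrist_torque': [-0.02, 0.42, -0.41], 'finger_gap': 46.93, 'grip_force': 100.74}
lin [-0.0197, 0.0001, -0.0188] rot [0.09, -0.02, -0.04]
```

Emit:
servo_tool --fingers '[0.04, 0.04, 0.04, 0.04, 0.04, 0.04]' --linear '[[-0.004, 0, -0.004], [-0.009, 0, -0.009], [-0.015, 0, -0.015], [-0.021, 0, -0.021], [-0.021, 0, -0.021], [-0.021, 0, -0.021]]' --rotation '[[0, 0, 0], [0, 0, 0], [0, 0, 0], [0, 0, 0], [0, 0, 0], [0, 0, 0]]' --force 120

```text
time: 6.7
tool_pos: [458.4, 83.9, 61.4]
tcp_rot: [179.9, 45.0, 90.0]
ft_force: [0.3, 0.3, -5.2]
finger_gap: 46.7
grip_force: 120.6
```

```bash
python3 - <<'E'
from h import *
from bench import r
st();p=r.snapshot("side");q=r.snapshot("wrist")
o=np.zeros((600,800,3),np.uint8);a=crop(p["frame"],195,140,70,75,5);o[:a.shape[0],:a.shape[1]]=a
b=q["frame"][60:384,80:480,::-1];o[:324,380:780]=b;cv2.imwrite("pics/s3.png",o)
E
```

```text
{'time': 6.7, 'joint_pos': [30.4, 21.18, 102.24, -37.76, 84.74, 43.73], 'tool_pos': [458.39, 83.88, 61.38], 'tcp_rot': [179.94, 44.96, 89.96], 'ft_force': [0.25, 0.26, -5.24], 'wrist_torque': [1.22, 0.0, 0.0], 'finger_gap': 46.71, 'grip_force': 120.64}
```

View pics/s3.png

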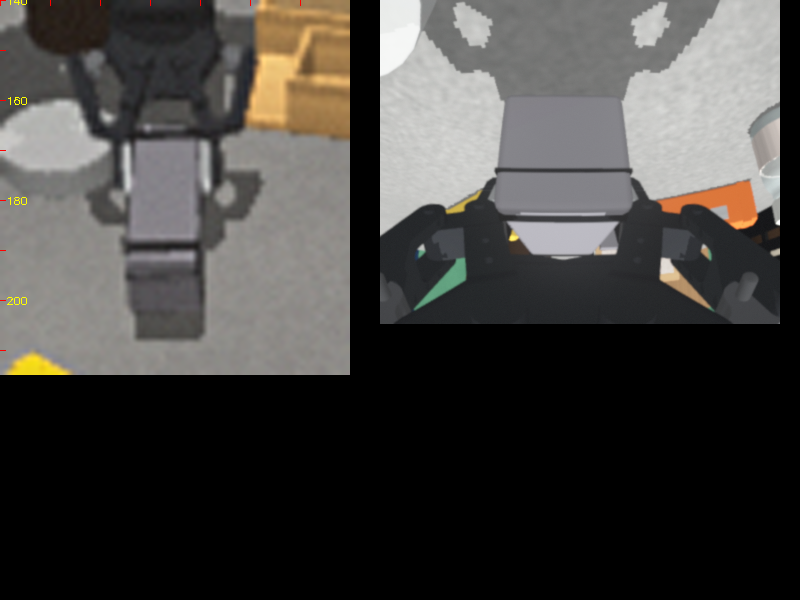

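The lift shows the case level in the jaws, with the heavy end toward -y (lower in the side image). I raise it and tilt 24° for one more torque check before standing it up.

Emit:
servo_tool --fingers '[0.04, 0.04, 0.04, 0.04, 0.04, 0.04, 0.04, 0.04, 0.04]' --linear '[[-0.01, 0, -0.01], [-0.02, 0, -0.02], [-0.03, 0, -0.03], [-0.04, 0, -0.04], [-0.05, 0, -0.05], [-0.057, 0, -0.057], [-0.06, 0, -0.06], [-0.06, 0, -0.06], [-0.06, 0, -0.06]]' --rotation '[[0, 0, 0], [0, 4, 0], [0, 8, 0], [0, 13, 0], [0, 18, 0], [0, 22, 0], [0, 24, 0], [0, 24, 0], [0, 24, 0]]'

```text
time: 7.7
tool_pos: [457.9, 83.3, 146.2]
tcp_rot: [-180.0, 21.1, 90.0]
ft_force: [-0.1, 0.3, -4.7]
finger_gap: 46.5
grip_force: 121.4
```

```bash
python3 - <<'E'
from h import *
from bench import r
st();
from time import sleep
st()
R=Ro.from_euler("z",-14.2,degrees=True)*Ro.from_matrix(np.array([[0,np.sqrt(.5),np.sqrt(.5)],[1,0,0],[0,np.sqrt(.5),-np.sqrt(.5)]]).T)
print(R.as_euler("xyz",degrees=True),np.linalg.det(R.as_matrix()))
yr=np.array([.245,.97])
b=np.array([587.4,231])-8.7*yr
plan((*b,195),R)
E
```

```text
{'time': 7.7, 'joint_pos': [18.54, -1.88, 108.58, -20.19, 80.89, 23.14], 'tool_pos': [457.87, 83.26, 146.25], 'tcp_rot': [-179.99, 21.08, 89.97], 'ft_force': [-0.11, 0.34, -4.66], 'wrist_torque': [0.78, 0.01, -0.01], 'finger_gap': 46.5, 'grip_force': 121.36}
{'time': 7.7, 'joint_pos': [18.54, -1.88, 108.58, -20.19, 80.89, 23.14], 'tool_pos': [457.87, 83.26, 146.25], 'tcp_rot': [-179.99, 21.08, 89.97], 'ft_force': [-0.11, 0.34, -4.66], 'wrist_torque': [0.78, 0.01, -0.01], 'finger_gap': 46.5, 'grip_force': 121.36}
[180.  -45.   75.8] 1.0000000000000004
lin [0.1125, 0.1273, -0.0956] rot [-3.12, 65.73, 14.65]
```

Solving both torque readings puts the balance point about 84 mm toward -y from the grip, so the heavy end is confirmed. I stand the case up and hover over the bay.

Emit:
servo_tool --fingers '[0.04, 0.04, 0.04, 0.04, 0.04, 0.04, 0.04, 0.04, 0.04, 0.04]' --linear '[[0.008, 0.01, -0.008], [0.02, 0.024, -0.019], [0.034, 0.039, -0.03], [0.048, 0.054, -0.041], [0.062, 0.07, -0.053], [0.076, 0.086, -0.064], [0.09, 0.102, -0.076], [0.102, 0.115, -0.086], [0.11, 0.124, -0.093], [0.1125, 0.127, -0.0956]]' --rotation '[[-0.2, 4.5, 1], [-0.5, 11, 2.5], [-0.9, 18, 4], [-1.2, 25.5, 5.7], [-1.6, 33, 7.4], [-1.9, 40.5, 9], [-2.3, 48, 10.7], [-2.6, 55, 12.3], [-2.9, 61, 13.6], [-3.1, 65.7, 14.6]]'

```text
time: 8.7
tool_pos: [584.5, 223.6, 193.1]
tcp_rot: [-179.7, -45.1, 75.8]
ft_force: [-0.1, 0.6, -6.3]
finger_gap: 46.6
grip_force: 122.6
```

Emit:
servo_tool --fingers '[0.04, 0.04, 0.04]' --linear '[[0, 0, 0], [0, 0, 0], [0, 0, 0]]' --rotation '[[0, 0, 0], [0, 0, 0], [0, 0, 0]]'

```text
time: 9.0
tool_pos: [584.8, 223.4, 194.6]
tcp_rot: [-180.0, -44.9, 76.0]
ft_force: [1.2, -0.4, -4.2]
finger_gap: 46.8
grip_force: 123.3
```

```bash
python3 - <<'E'
from h import *
from bench import r
st();d={}
for n in("side","top","wrist"):d[n]=r.snapshot(n)
pickle.dump(d,open("s4.pkl","wb"))
o=np.zeros((600,800,3),np.uint8)
def put(a,x,y):
    a=a[:600-y,:800-x];o[y:y+a.shape[0],x:x+a.shape[1]]=a
put(crop(d["top"]["frame"],110,120,100,100,4),0,0);put(crop(d["side"]["frame"],225,90,80,85,5),400,0)
put(cv2.resize(d["wrist"]["frame"][:,:,::-1],(256,192)),0,405)
cv2.imwrite("pics/s4.png",o)
E
```

```text
{'time': 9.0, 'joint_pos': [-7.05, 3.78, 106.18, 47.73, 71.22, -9.74], 'tool_pos': [584.77, 223.36, 194.6], 'tcp_rot': [-179.98, -44.89, 75.98], 'ft_force': [1.16, -0.39, -4.23], 'wrist_torque': [-0.83, 0.2, 0.0], 'finger_gap': 46.79, 'grip_force': 123.26}
```

View pics/s4.png

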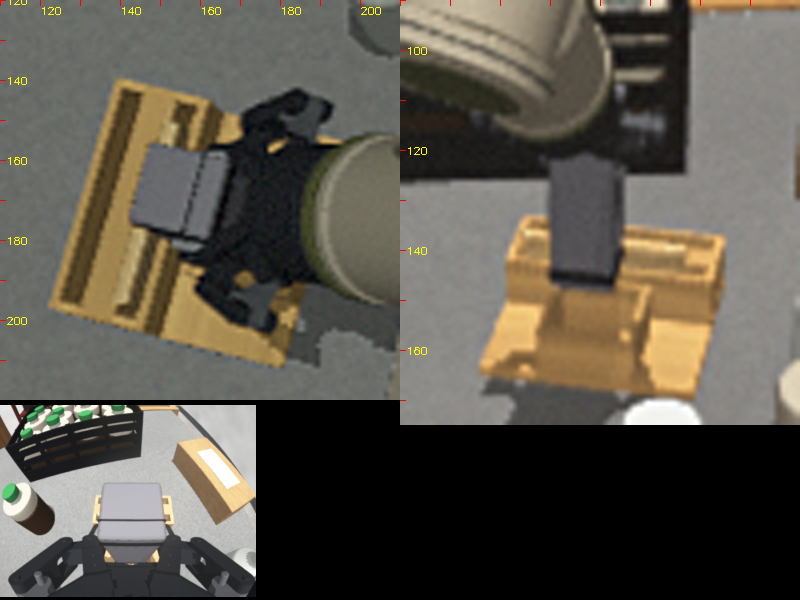

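```bash
python3 - <<'E'
from h import *
d=load();T,S=d["top"],d["side"]
A=[(T,(139.4,140),(85,82,50)),(T,(122.4,197),(-85,82,50)),(T,(196,155),(85,-82,8)),(T,(180.6,211.6),(-85,-82,8)),
(S,(250.4,133),(-85,82,50)),(S,(290,137.4),(85,82,50)),(S,(241,164.4),(-85,-82,8)),(S,(284.4,169),(85,-82,8))]
def w(q,X):
    c,s_=np.cos(q[2]),np.sin(q[2]);return np.array([q[0]+c*X[0]-s_*X[1],q[1]+s_*X[0]+c*X[1],X[2]])
for B in(A[:4],A[4:],A):
    f=lambda q:np.concatenate([proj(p,w(q,X))[0]-u for p,u,X in B])
    q=least_squares(f,[590,270,0]).x;print("rack",q[:2],np.degrees(q[2]),np.round(f(q),1))
    print("bay",w(q,(0,-45,8))[:2],"slot",w(q,(0,62,8))[:2])
s,p,R=cur();ax=p[:2]+8.7*np.array([.242,.97])
C=[((-24,-24,-75),(255.4,146.4)),((24,-24,-75),(269,147.4)),((-24,-24,75),(255.4,121.4)),((24,-24,75),(269.6,123))]
m=(*ax,np.radians(-14))
f=lambda q:np.concatenate([proj(S,w((q[0],q[1],m[2]),X)+[0,0,q[2]])[0]-u for X,u in C])
print("case pred",ax,p[2]-35,np.round(f((*ax,p[2]-35)),1)); g=least_squares(f,(*ax,p[2]-35));print(g.x,g.fun.round(1))
E
```

```text
rack [598.38868805 274.60528104] -14.18666521887155 [-1.1 -1.1 -1.   0.2  1.   0.4  1.2  0.4]
bay [587.36000909 230.97767234] slot [613.58375683 334.7144308 ]
rack [603.61712154 268.11162551] -14.046161826891659 [-0.5  0.   0.6 -0.4 -0.  -0.  -0.1  0.2]
bay [592.6954613  224.45710297] slot [618.66474231 328.25785655]
rack [600.23131778 273.66901547] -14.122059331787138 [-0.8 -1.7 -0.6 -0.5  1.3 -0.2  1.6 -0.2 -1.3 -0.7 -0.3 -1.1 -0.9 -0.9
 -1.2 -0.6]
bay [589.25183968 230.02899874] slot [615.35859872 333.79526075]
case pred [587.32964608 231.94808276] 160.49513718856898 [ -0.2   0.   -1.3   0.3  -1.1 -10.9  -1.8 -11.4]
[ 609.0596681   622.78697924 -105.438665  ] [ 2.4  0.8 -1.9  0.8  1.9 -0.4 -2.4 -1.1]
```

The side view shows the case upright over the rack, bottom edge at (255–269, 147). I refine the rack pose by matching its wireframe to image edges in both fixed views.

```bash
cat > rack.py <<'E'
from h import *
def rect(x,y0,y1,z):
    c=[(-x,y0,z),(x,y0,z),(x,y1,z),(-x,y1,z)];return [(c[i],c[(i+1)%4]) for i in range(4)]
E_=rect(78,54,70,50)+rect(78,14,30,50)+rect(32,-77,-13,50)+[((-85,-82,8),(85,-82,8)),((85,-82,8),(85,5,8)),((-85,-82,8),(-85,5,8))]
P=np.array([np.array(a)+(np.array(b)-a)*t for a,b in E_ for t in np.linspace(0,1,25)])
def W(q,X):
    c,s=np.cos(q[2]),np.sin(q[2]);X=np.atleast_2d(X);return np.c_[q[0]+c*X[:,0]-s*X[:,1],q[1]+s*X[:,0]+c*X[:,1],X[:,2]]
def dt(p):
    g=cv2.GaussianBlur(cv2.resize(p["frame"],None,fx=4,fy=4,interpolation=cv2.INTER_CUBIC),(0,0),3)
    e=np.max([cv2.Canny(np.ascontiguousarray(g[:,:,k]),12,30) for k in range(3)],0)
    return cv2.distanceTransform(255-e,cv2.DIST_L2,5)/4
def cost(q,ps,ds):
    o=[]
    for p,d in zip(ps,ds):
        u=(proj(p,W(q,P))+.5)*4-.5
        o.append(np.minimum(cv2.remap(d.astype(np.float32),u[:,0].astype(np.float32),u[:,1].astype(np.float32),cv2.INTER_LINEAR).ravel(),3))
    return np.concatenate(o).mean()
E
python3 - <<'E'
from rack import *
from scipy.optimize import differential_evolution as DE
d=load();T,S=d["top"],d["side"];dT,dS=dt(T),dt(S)
for n,ps,ds in(("T",[T],[dT]),("S",[S],[dS]),("TS",[T,S],[dT,dS])):
    g=DE(cost,[(585,615),(258,288),(-.3,-.18)],args=(ps,ds),seed=1,maxiter=80)
    q=g.x;print(n,q[:2].round(1),np.degrees(q[2]).round(2),round(g.fun,2),"bay",W(q,(0,-45,8))[0].round(1),"slot",W(q,(0,62,8))[0].round(1))
E
```

```text
T [600.9 279.8] -14.54 0.36 bay [589.6 236.3   8. ] slot [616.5 339.9   8. ]
S [597.8 268.8] -13.44 0.27 bay [587.4 225.1   8. ] slot [612.2 329.1   8. ]
TS [601.  280.1] -14.49 0.33 bay [589.8 236.5   8. ] slot [616.5 340.1   8. ]
```

```bash
python3 - <<'E'
from rack import *
d=load();T,S=d["top"],d["side"]
def fit(B,h=0):
    f=lambda q:np.concatenate([proj(p,W(q,X))[0]-u for p,u,X in B])
    q=least_squares(f,[600,272,-.245],loss="soft_l1").x
    print(np.round(q[:2],1),np.degrees(q[2]).round(2),f(q).round(1).tolist(),"bay",W(q,(0,-45,8))[0][:2].round(1),"slot",W(q,(0,62,8))[0][:2].round(1))
k=lambda u,v:((u-2)/5+120-0+0.0,(v-2)/5+135)
A=[(T,k(225,150),(32,-13,50)),(T,k(192,262),(-32,-13,50)),(T,k(343,172),(38,-83,50)),(T,k(310,300),(-38,-83,50)),
(T,k(107,38),(78,70,50)),(T,k(27,300),(-78,70,50)),(T,k(130,42),(78,54,50)),(T,k(50,305),(-78,54,50)),
(T,k(380,100),(85,-82,8)),(T,k(303,383),(-85,-82,8))]
fit(A)
s=lambda u,v:((u-402)/5+225,(v-2)/5+90)
B=[(S,s(527,215),(-85,82,50)),(S,s(725,237),(85,82,50)),(S,s(480,372),(-85,-82,8)),(S,s(697,395),(85,-82,8))]
fit(B)
for h,nm in((74,50),):
    B2=[(p,u,(X[0],X[1]-6 if X[1]==82 else X[1],X[2])) for p,u,X in B];fit(B2)
fit(A+B)
E
```

```text
[599.7 278.8] -14.75 [-0.3, -0.3, -0.1, -0.7, 0.7, -0.7, -0.1, -0.1, -0.4, -0.6, -0.4, 0.4, 0.4, -0.0, 0.5, 0.8, 0.2, 0.8, -0.2, 0.6] bay [588.2 235.3] slot [615.5 338.7]
[602.2 271. ] -14.03 [-0.5, 0.1, 0.6, -0.4, 0.0, -0.0, -0.1, 0.2] bay [591.3 227.3] slot [617.3 331.1]
[602.8 273.3] -14.21 [-0.6, 0.5, 0.5, 0.2, 0.1, -0.5, -0.1, -0.1] bay [591.8 229.7] slot [618.1 333.4]
[600.2 278.4] -14.68 [-0.2, -0.5, 0.0, -0.9, 0.8, -1.0, 0.1, -0.3, -0.3, -0.7, -0.3, 0.2, 0.5, -0.2, 0.6, 0.6, 0.3, 0.6, -0.0, 0.4, -0.7, -0.9, 0.1, -1.2, -0.7, -1.3, -1.1, -0.8] bay [588.8 234.9] slot [615.9 338.4]
```

```bash
python3 - <<'E'
from rack import *
d=load();T,S=d["top"],d["side"]
s,p,R=cur();z=p[2]+40
k=lambda u,v:((u-1.5)/4+110,(v-1.5)/4+120)
for (u,v) in((150,143),(132,217)):print(at_z(T,k(u,v),z).round(1))
q=(p[0]+8.7*.242,p[1]+8.7*.97,np.radians(-14))
print("pred",W(q,[(24,24,z),(-24,24,z)]).round(1),R.as_euler("xyz",degrees=True))
E
```

```text
[612.1 247. ]
[569.5 256. ]
pred [[616.4 249.4 235.5]
 [569.8 261.  235.5]] [179.90789293 -44.98383679  76.04143821]
```

```bash
python3 - <<'E'
from h import *
s,p,R=cur();plan(p+[2.2,2.6,-29],(180,-45,75.6))
E
```

```text
lin [-0.0183, 0.0015, 0.0227] rot [-0.22, 0.02, 0.31]
```

Emit:
servo_tool --fingers '[0.04, 0.04, 0.04, 0.04, 0.04]' --linear '[[-0.005, 0.0005, 0.006], [-0.01, 0.001, 0.0125], [-0.015, 0.0015, 0.0185], [-0.0183, 0.0015, 0.0227], [-0.0183, 0.0015, 0.0227]]' --rotation '[[0, 0, 0], [0, 0, 0.1], [-0.1, 0, 0.2], [-0.2, 0, 0.3], [-0.2, 0, 0.3]]'

```text
time: 9.65
tool_pos: [586.5, 225.8, 164.2]
tcp_rot: [-179.7, -45.0, 75.3]
ft_force: [-1.4, -0.7, -5.1]
finger_gap: 46.7
grip_force: 123.2
```

```bash
python3 - <<'E'
from h import *
from bench import r
st();d={}
for n in("side","top","wrist"):d[n]=r.snapshot(n)
pickle.dump(d,open("s5.pkl","wb"))
o=np.zeros((600,800,3),np.uint8)
def put(a,x,y):
    a=a[:600-y,:800-x];o[y:y+a.shape[0],x:x+a.shape[1]]=a
put(crop(d["side"]["frame"],238,118,55,58,10),0,0)
put(crop(d["top"]["frame"],135,140,60,60,4),555,0)
put(d["wrist"]["frame"][200:384,130:370,::-1],555,250)
cv2.imwrite("pics/s5.png",o)
E
```

```text
{'time': 9.65, 'joint_pos': [-6.8, 6.31, 107.09, 48.87, 68.61, -11.89], 'tool_pos': [586.48, 225.84, 164.15], 'tcp_rot': [-179.67, -45.01, 75.31], 'ft_force': [-1.37, -0.7, -5.13], 'wrist_torque': [-0.91, 0.23, 0.02], 'finger_gap': 46.73, 'grip_force': 123.19}
```

View pics/s5.png

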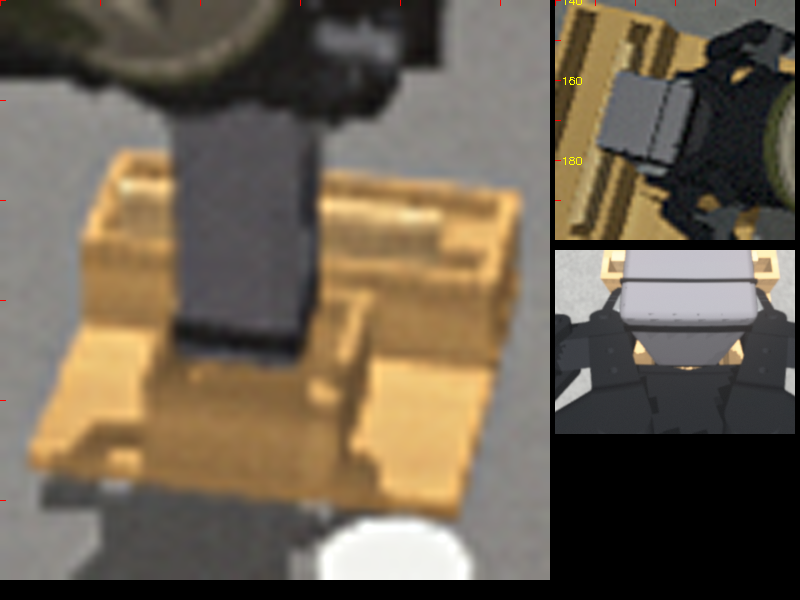

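The side view shows the case bottom edge at about (255.5–268, 153–154). The bay's front wall top is at about (253, 155) to (272.5, 156.5), so the case looks too far to the left (-x). I check this against the models.

```bash
python3 - <<'E'
from rack import *
S=load("s5.pkl")["side"];T=load("s5.pkl")["top"]
for q in((600,278,-.255),(602.5,272.5,-.247)):
    u=proj(S,W(q,[(38,-7,50),(38,-83,50),(-38,-83,50),(85,82,50),(-85,82,50),(85,76,50),(-85,-82,8),(85,-82,8)]));print(((u-[238,118]+.5)*10-.5).round().tolist())
s,p,R=cur();a=np.radians(-14.4)
q=(p[0]+8.7*.249,p[1]+8.7*.968,a);print(q)
u=proj(S,W(q,[(-24,-24,p[2]-110),(24,-24,p[2]-110),(24,24,p[2]-110)]));print(((u-[238,118]+.5)*10-.5).round().tolist())
u=proj(T,W(q,[(24,24,p[2]+40),(-24,24,p[2]+40)]));print(((u-[135,140]+.5)*4-.5).round().tolist())
E
```

```text
[[369.0, 290.0], [333.0, 401.0], [137.0, 379.0], [521.0, 183.0], [117.0, 142.0], [519.0, 191.0], [23.0, 452.0], [453.0, 503.0]]
[[377.0, 298.0], [342.0, 409.0], [145.0, 387.0], [527.0, 189.0], [121.0, 149.0], [525.0, 197.0], [31.0, 461.0], [463.0, 510.0]]
(np.float64(589.6954448571285), np.float64(234.10906770842075), np.float64(-0.25132741228718347))
[[183.0, 349.0], [307.0, 363.0], [330.0, 294.0]]
[[59.0, 62.0], [36.0, 140.0]]
```

```bash
python3 - <<'E'
from rack import *
Wc=load("s5.pkl")["wrist"]
s,p,R=cur()
im=Wc["frame"];g=cv2.cvtColor(im,cv2.COLOR_RGB2GRAY)
col=g[100:320,255:272].mean(1);dv=np.gradient(cv2.GaussianBlur(col[:,None],(1,5),1).ravel())
print("edges",[(100+i,round(dv[i],1)) for i in range(2,218) if abs(dv[i])>3 and abs(dv[i])==max(abs(dv[i-2:i+3]))])
for row in(170,200,225,240,260):
    l=g[row].astype(float);d=np.gradient(cv2.GaussianBlur(l[None],(5,1),1).ravel());a=170+np.argmax(abs(d[170:230]));b=300+np.argmax(abs(d[300:370]));print(row,a,b)
# tool frame: axis up dir u = world z ; n = toward -rack y (camera side)
u=np.array([0,0,1.]);Y=np.array([.249,.968,0])
for t in(-6,-3,0,3,6):
    c,s_=np.cos(np.radians(t)),np.sin(np.radians(t))
    U=c*u+s_*Y;V=c*Y-s_*u   # tilt: top toward +Y positive
    O=p+8.7*V
    pts=[O+40*U+24*V,O+40*U-24*V,O+(40-8)*U-24*V,O+(40-17)*U-24*V]
    print(t,proj(Wc,np.array(pts))[:,1].round(1))
E
```

```text
edges [(154, np.float64(-8.5)), (158, np.float64(5.4)), (228, np.float64(-32.8)), (232, np.float64(34.2)), (269, np.float64(-13.2)), (276, np.float64(-17.4)), (282, np.float64(15.9)), (316, np.float64(19.0))]
170 204 322
200 200 326
225 197 329
240 196 330
260 190 336
-6 [153.9 282.  284.6 287.1]
-3 [151.8 275.3 279.6 283.8]
0 [150.1 268.6 274.5 280.3]
3 [148.8 261.7 269.4 276.7]
6 [148.  254.9 264.1 273. ]
```

The wrist view confirms the case is untilted in the grip, with rows 155, 269 and 276–282 against predicted 150, 269 and 274–280. The nearby bay corner (275,147) matches a bay centre of about (589, 234.5), and the case is at (589.7, 234.1). My "too far left" reading was within the error. I lower it straight down, watching the force.

Emit:
servo_tool --fingers '[0.04, 0.04, 0.04, 0.04, 0.04, 0.04]' --linear '[[-0.003, 0, 0.003], [-0.006, 0, 0.006], [-0.0085, 0, 0.0085], [-0.0105, 0, 0.0105], [-0.012, 0, 0.012], [-0.012, 0, 0.012]]' --rotation '[[0, 0, 0], [0, 0, 0], [0, 0, 0], [0, 0, 0], [0, 0, 0], [0, 0, 0]]'

```text
time: 10.4
tool_pos: [587.1, 225.8, 148.5]
tcp_rot: [-179.8, -45.0, 75.4]
ft_force: [0.0, 0.5, -5.3]
finger_gap: 46.8
grip_force: 122.8
```

Fz is unchanged, so the case is inside the bay without touching. I continue.

Emit:
servo_tool --fingers '[0.04, 0.04, 0.04, 0.04, 0.04, 0.04, 0.04]' --linear '[[-0.004, 0, 0.004], [-0.008, 0, 0.008], [-0.012, 0, 0.012], [-0.015, 0, 0.015], [-0.0175, 0, 0.0175], [-0.0185, 0, 0.0185], [-0.0185, 0, 0.0185]]' --rotation '[[0, 0, 0], [0, 0, 0], [0, 0, 0], [0, 0, 0], [0, 0, 0], [0, 0, 0], [0, 0, 0]]'

```text
time: 11.1
tool_pos: [587.2, 225.8, 122.5]
tcp_rot: [-179.8, -45.0, 75.4]
ft_force: [-0.3, -0.1, -4.8]
finger_gap: 46.7
grip_force: 123.1
```

Emit:
servo_tool --fingers '[0.04, 0.04, 0.04]' --linear '[[-0.0007, 0, 0.0007], [-0.0014, 0, 0.0014], [-0.0014, 0, 0.0014]]' --rotation '[[0, 0, 0], [0, 0, 0], [0, 0, 0]]'

```text
time: 11.4
tool_pos: [587.4, 225.7, 120.8]
tcp_rot: [-179.9, -45.0, 75.5]
ft_force: [-0.2, 0.2, -5.2]
finger_gap: 47.0
grip_force: 123.2
```

Emit:
servo_tool --fingers '[0.04, 0.04, 0.04]' --linear '[[-0.0007, 0, 0.0007], [-0.0014, 0, 0.0014], [-0.0014, 0, 0.0014]]' --rotation '[[0, 0, 0], [0, 0, 0], [0, 0, 0]]'

```text
time: 11.7
tool_pos: [587.5, 225.8, 119.1]
tcp_rot: [-179.9, -45.1, 75.5]
ft_force: [0.4, 0.6, -3.9]
finger_gap: 46.6
grip_force: 122.9
```

Emit:
servo_tool --fingers '[0.04, 0.04]' --linear '[[-0.0007, 0, 0.0007], [-0.0007, 0, 0.0007]]' --rotation '[[0, 0, 0], [0, 0, 0]]'

```text
time: 11.9
tool_pos: [587.7, 226.0, 119.0]
tcp_rot: [-179.9, -45.1, 75.5]
ft_force: [-4.0, -0.9, 4.6]
finger_gap: 46.8
grip_force: 124.1
```

Contact with the floor at TCP z 119, as expected. I release and back out along the tool axis.

Emit:
servo_tool --fingers '[0.085, 0.085, 0.085, 0.085, 0.085, 0.085, 0.085, 0.085, 0.085, 0.085]' --linear '[[0, 0, 0], [0, 0, 0], [0, 0, 0], [0, 0, 0], [0, 0, -0.015], [0, 0, -0.04], [0, 0, -0.07], [0, 0, -0.1], [0, 0, -0.12], [0, 0, -0.12]]' --rotation '[[0, 0, 0], [0, 0, 0], [0, 0, 0], [0, 0, 0], [0, 0, 0], [0, 0, 0], [0, 0, 0], [0, 0, 0], [0, 0, 0], [0, 0, 0]]'

```text
time: 12.9
tool_pos: [567.8, 141.1, 206.0]
tcp_rot: [179.7, -45.0, 75.6]
ft_force: [0.4, 0.1, 0.5]
finger_gap: 85.0
grip_force: 0.0
```

```bash
python3 - <<'E'
from rack import *
from bench import r
st()
d0=load();T=d0["top"]
k=lambda u,v:((u-2)/5+120,(v-2)/5+135)
A=[(k(225,150),(32,-13,50)),(k(192,262),(-32,-13,50)),(k(343,172),(38,-83,50)),(k(310,300),(-38,-83,50)),
(k(107,38),(78,70,50)),(k(27,300),(-78,70,50)),(k(130,42),(78,54,50)),(k(50,305),(-78,54,50)),
(k(380,100),(85,-82,0)),(k(303,383),(-85,-82,0))]
f=lambda q:np.concatenate([proj(T,W(q,X))[0]-u for u,X in A])
q=least_squares(f,[600,272,-.245],loss="soft_l1").x
print(q[:2],np.degrees(q[2]),"bay",W(q,(0,-45,8))[0],"slot",W(q,(0,62,8))[0])
plan((578,-282,260),(180,0,87))
E
```

```text
{'time': 12.9, 'joint_pos': [-16.42, 1.18, 107.63, 46.32, 77.93, -14.93], 'tool_pos': [567.77, 141.05, 206.02], 'tcp_rot': [179.69, -45.03, 75.62], 'ft_force': [0.37, 0.12, 0.53], 'wrist_torque': [-0.3, 0.05, 0.03], 'finger_gap': 85.02, 'grip_force': 0.0}
[599.80936894 279.12725885] -14.77735323138942 bay [588.33150736 235.61566622   8.        ] slot [615.62331157 339.07656425   8.        ]
lin [-0.2496, 0.1167, -0.3257] rot [4.77, -44.85, -10.91]
```

```bash
python3 - <<'E'
from h import *
plan((579,-282,240),(180,0,3))
E
```

```text
lin [-0.2636, 0.1176, -0.3113] rot [-28.19, -38.9, 68.52]
```

Emit:
servo_tool --fingers '[0.06, 0.06, 0.06, 0.06, 0.06, 0.06, 0.06, 0.06, 0.06, 0.06]' --linear '[[-0.264, 0.118, -0.311], [-0.264, 0.118, -0.311], [-0.264, 0.118, -0.311], [-0.264, 0.118, -0.311], [-0.264, 0.118, -0.311], [-0.264, 0.118, -0.311], [-0.264, 0.118, -0.311], [-0.264, 0.118, -0.311], [-0.264, 0.118, -0.311], [-0.264, 0.118, -0.311]]' --rotation '[[-28.2, -38.9, 68.5], [-28.2, -38.9, 68.5], [-28.2, -38.9, 68.5], [-28.2, -38.9, 68.5], [-28.2, -38.9, 68.5], [-28.2, -38.9, 68.5], [-28.2, -38.9, 68.5], [-28.2, -38.9, 68.5], [-28.2, -38.9, 68.5], [-28.2, -38.9, 68.5]]'

```text
time: 13.9
tool_pos: [578.7, -283.1, 235.4]
tcp_rot: [179.9, 0.4, 2.7]
ft_force: [-0.4, 0.5, -0.0]
finger_gap: 60.2
grip_force: 0.0
```

```bash
python3 - <<'E'
from h import *
st();plan((579,-282,240),(180,0,3))
E
```

```text
{'time': 13.9, 'joint_pos': [-30.45, 14.93, 78.39, -0.31, 86.95, 56.88], 'tool_pos': [578.75, -283.05, 235.36], 'tcp_rot': [179.89, 0.4, 2.68], 'ft_force': [-0.44, 0.5, -0.02], 'wrist_torque': [-0.03, 0.03, 0.0], 'finger_gap': 60.2, 'grip_force': 0.0}
lin [0.0003, -0.001, -0.0046] rot [0.11, 0.4, -0.32]
```

```bash
python3 - <<'E'
from rack import *
from bench import r
d={n:r.snapshot(n) for n in("side","top","wrist")};pickle.dump(d,open("s6.pkl","wb"));d["wrist"]["fish"]=1
o=np.zeros((600,800,3),np.uint8)
def put(a,x,y):
    a=a[:600-y,:800-x];o[y:y+a.shape[0],x:x+a.shape[1]]=a
put(crop(d["wrist"]["frame"],160,60,210,200,2),0,0)
put(crop(d["side"]["frame"],235,105,62,65,4),430,0)
put(crop(d["top"]["frame"],115,130,85,85,4),430,262)
u=proj(d["wrist"],[(579+70,-282.5+3.7,100),(579-70,-282.5-3.7,100),(579,-282.5,100)]);print(u.round(1))
cv2.imwrite("pics/s6.png",o)
E
```

```text
[[266.9 110.5]
 [266.1 258.9]
 [266.5 189.5]]
```

View pics/s6.png

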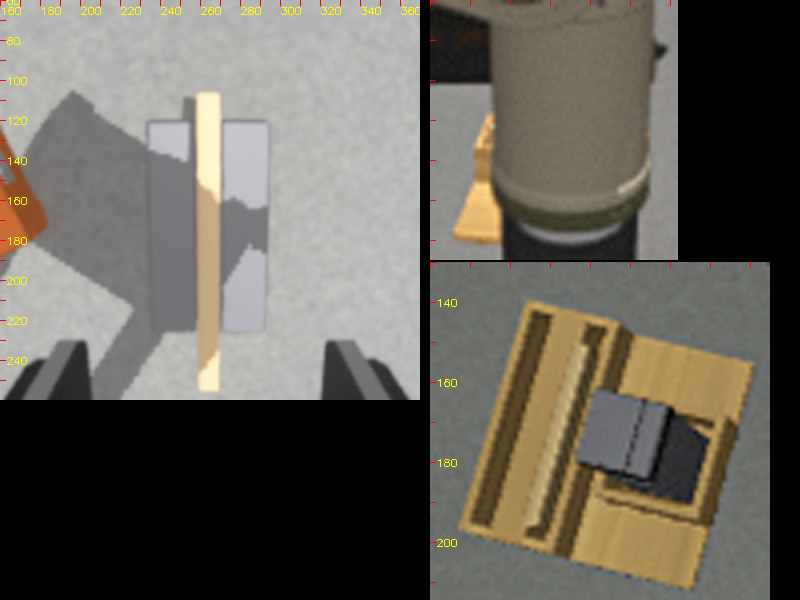

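The wrist view shows the board's top edge from (264,106) to (264,256), about 2–3 mm off the prediction. The top view shows the case standing upright in the bay. I correct the board to (581.5, -280.3) with a yaw of 3.2°.

```bash
python3 - <<'E'
from h import *
plan((581.5,-280.4,80),(180,0,3.2))
E
```

```text
lin [0.0028, 0.0025, 0.1544] rot [-0.2, 0.29, 0.16]
```

```bash
python3 - <<'E'
from h import *
st()
E
```

```text
{'time': 14.05, 'joint_pos': [-30.25, 14.8, 78.64, 0.01, 86.9, 56.39], 'tool_pos': [579.42, -278.6, 234.38], 'tcp_rot': [-179.8, 0.29, 3.36], 'ft_force': [-0.02, 0.78, 0.14], 'wrist_torque': [0.01, 0.03, -0.03], 'finger_gap': 59.88, 'grip_force': 0.0}
```

Emit:
servo_tool --fingers '[0.06, 0.06, 0.06, 0.06, 0.06]' --linear '[[0.003, 0.0015, 0.04], [0.003, 0.0015, 0.08], [0.003, 0.0015, 0.1], [0.003, 0.0015, 0.105], [0.003, 0.0015, 0.105]]' --rotation '[[0, 0.2, 0], [0, 0.2, 0], [0, 0.2, 0], [0, 0.2, 0], [0, 0.2, 0]]'

```text
time: 14.55
tool_pos: [580.9, -280.4, 129.6]
tcp_rot: [-179.8, 0.1, 3.2]
ft_force: [0.1, -0.3, 0.9]
finger_gap: 60.2
grip_force: 0.0
```

```bash
python3 - <<'E'
from h import *
from bench import r
st();plan((581.5,-280.4,80),(180,0,3.3))
p=r.snapshot("wrist");p["fish"]=1
print(proj(p,[(581.5+70,-280.4+4,100),(581.5,-280.4,100)]).round(1))
f=p["frame"].astype(int);m=((f[:,:,0]-f[:,:,2])>50)&(f[:,:,0]>120)
for row in(60,90,120,150,180,210,230):
    c=np.where(m[row,200:330])[0];print(row,c.min()+200 if len(c) else None,c.max()+200 if len(c) else None)
E
```

```text
{'time': 14.55, 'joint_pos': [-30.37, 19.18, 84.57, 0.1, 76.47, 56.37], 'tool_pos': [580.85, -280.35, 129.59], 'tcp_rot': [-179.8, 0.12, 3.24], 'ft_force': [0.13, -0.27, 0.87], 'wrist_torque': [-0.0, -0.03, 0.01], 'finger_gap': 60.15, 'grip_force': 0.0}
lin [0.0007, 0.0003, 0.0496] rot [-0.2, 0.12, -0.06]
[[262.2 106.9]
 [262.3 235.6]]
60 None None
90 None None
120 253 272
150 253 272
180 254 271
210 254 270
230 254 270
```

Emit:
servo_tool --fingers '[0.06, 0.06, 0.06, 0.06, 0.0, 0.0, 0.0, 0.0, 0.0, 0.0]' --linear '[[0.0005, 0, 0.02], [0.0005, 0, 0.038], [0.0005, 0, 0.0495], [0.0005, 0, 0.0495], [0.0005, 0, 0.0495], [0.0005, 0, 0.0495], [0.0005, 0, 0.0495], [0.0005, 0, 0.0495], [0.0005, 0, 0.0495], [0.0005, 0, 0.0495]]' --rotation '[[0, 0, 0], [0, 0, 0], [0, 0, 0], [0, 0, 0], [0, 0, 0], [0, 0, 0], [0, 0, 0], [0, 0, 0], [0, 0, 0], [0, 0, 0]]' --force 60

```text
time: 15.6
tool_pos: [582.7, -281.0, 82.1]
tcp_rot: [-180.0, -0.0, 3.2]
ft_force: [-1.4, 1.5, 5.8]
finger_gap: 9.1
grip_force: 59.3
```

Emit:
servo_tool --fingers '[0.0, 0.0, 0.0]' --linear '[[0, 0, 0], [0, 0, 0], [0, 0, 0]]' --rotation '[[0, 0, 0], [0, 0, 0], [0, 0, 0]]'

```text
time: 15.9
tool_pos: [582.7, -281.1, 82.1]
tcp_rot: [-180.0, -0.0, 3.2]
ft_force: [-0.4, 1.9, 6.4]
finger_gap: 9.1
grip_force: 59.3
```

Emit:
servo_tool --fingers '[0.0, 0.0, 0.0, 0.0, 0.0, 0.0, 0.0, 0.0, 0.0]' --linear '[[0, 0, -0.008], [0, 0, -0.018], [0, 0, -0.03], [0, 0, -0.045], [0, 0, -0.07], [0, 0, -0.1], [0, 0, -0.135], [0, 0, -0.16], [0, 0, -0.178]]' --rotation '[[0, 0, 0], [0, 0, 0], [0, 0, 0], [0, 0, 0], [0, 0, 0], [0, 0, 0], [0, 0, 0], [0, 0, 0], [0, 0, 0]]'

```text
time: 16.8
tool_pos: [583.0, -281.5, 263.3]
tcp_rot: [180.0, -0.1, 3.1]
ft_force: [0.0, -0.0, -0.7]
finger_gap: 9.6
grip_force: 58.4
```

```bash
python3 - <<'E'
from h import *
st();plan((616,338,262),(180,0,-14.6))
E
```

```text
{'time': 16.8, 'joint_pos': [-30.33, 14.38, 76.13, 0.04, 89.34, 56.52], 'tool_pos': [582.99, -281.52, 263.26], 'tcp_rot': [179.95, -0.14, 3.15], 'ft_force': [0.05, -0.02, -0.69], 'wrist_torque': [-0.04, 0.04, -0.0], 'finger_gap': 9.55, 'grip_force': 58.41}
lin [0.067, -0.6168, 0.0009] rot [0.02, -0.14, 17.75]
```

Emit:
servo_tool --fingers '[0.0, 0.0, 0.0, 0.0, 0.0, 0.0, 0.0, 0.0, 0.0, 0.0]' --linear '[[0.001, -0.01, 0], [0.003, -0.03, 0], [0.006, -0.06, 0], [0.01, -0.095, 0], [0.014, -0.132, 0], [0.018, -0.17, 0], [0.023, -0.21, 0], [0.027, -0.25, 0], [0.032, -0.29, 0], [0.036, -0.33, 0]]' --rotation '[[0, 0, 0.3], [0, 0, 0.9], [0, 0, 1.7], [0, 0, 2.7], [0, 0, 3.8], [0, 0, 4.9], [0, 0, 6], [0, 0, 7.2], [0, 0, 8.3], [0, 0, 9.5]]'

```text
time: 17.8
tool_pos: [599.1, 52.7, 258.4]
tcp_rot: [-179.9, 0.2, -6.4]
ft_force: [0.7, 0.4, -1.3]
finger_gap: 9.3
grip_force: 58.4
```

```bash
python3 - <<'E'
from h import *
st();plan((616,338,262),(180,0,-14.6))
E
```

```text
{'time': 17.8, 'joint_pos': [0.08, 7.64, 84.24, 0.11, 88.27, 96.48], 'tool_pos': [599.12, 52.71, 258.38], 'tcp_rot': [-179.91, 0.17, -6.4], 'ft_force': [0.68, 0.44, -1.35], 'wrist_torque': [0.01, -0.05, 0.01], 'finger_gap': 9.33, 'grip_force': 58.43}
lin [-0.015, -0.2854, -0.0031] rot [-0.07, 0.17, 8.2]
```

Emit:
servo_tool --fingers '[0.0, 0.0, 0.0, 0.0, 0.0, 0.0, 0.0, 0.0, 0.0, 0.0]' --linear '[[-0.002, -0.035, 0], [-0.004, -0.07, 0], [-0.006, -0.108, 0], [-0.008, -0.146, 0], [-0.01, -0.184, 0], [-0.012, -0.22, 0], [-0.0135, -0.25, 0], [-0.0145, -0.27, 0], [-0.015, -0.282, 0], [-0.015, -0.285, 0]]' --rotation '[[0, 0, 1], [0, 0, 2], [0, 0, 3.1], [0, 0, 4.2], [0, 0, 5.3], [0, 0, 6.3], [0, 0, 7.1], [0, 0, 7.7], [0, 0, 8.2], [0, 0, 8.2]]'

```text
time: 18.8
tool_pos: [615.8, 336.6, 258.7]
tcp_rot: [-180.0, 0.2, -14.5]
ft_force: [0.3, 0.0, -1.3]
finger_gap: 9.4
grip_force: 58.5
```

Emit:
servo_tool --fingers '[0.0, 0.0, 0.0]' --linear '[[0, 0, 0], [0, 0, 0], [0, 0, 0]]' --rotation '[[0, 0, 0], [0, 0, 0], [0, 0, 0]]'

```text
time: 19.1
tool_pos: [616.9, 334.2, 259.9]
tcp_rot: [-179.9, 0.1, -14.6]
ft_force: [-0.1, -0.3, -1.9]
finger_gap: 9.3
grip_force: 58.5
```

```bash
python3 - <<'E'
from rack import *
from bench import r
st();plan((616,338,262),(180,0,-14.6))
s,p,R=cur()
d={n:r.snapshot(n) for n in("side","top","wrist")};pickle.dump(d,open("s7.pkl","wb"));d["wrist"]["fish"]=1
w=d["wrist"]
for q in((599.8,279.1,np.radians(-14.7)),(602,276,np.radians(-14.5))):
    print(proj(w,W(q,[(78,54,50),(78,70,50),(78,14,50),(78,30,50),(-78,54,50),(-78,70,50),(85,82,50)])).round(1).tolist())
f=w["frame"]
# board profile & slot profile: print tan/dark rows of gray along a few rows
g=cv2.cvtColor(f,cv2.COLOR_RGB2GRAY)
for row in(70,90,105,120,135,150):print(row,g[row,150:350:4].tolist())
o=cv2.resize(f[40:290,130:390,::-1],None,fx=3,fy=2.4);cv2.imwrite("pics/s7.png",o)
E
```

```text
{'time': 19.1, 'joint_pos': [24.21, 23.22, 65.75, 0.1, 91.07, 128.83], 'tool_pos': [616.94, 334.18, 259.91], 'tcp_rot': [-179.94, 0.09, -14.62], 'ft_force': [-0.14, -0.28, -1.89], 'wrist_torque': [-0.05, 0.02, -0.01], 'finger_gap': 9.33, 'grip_force': 58.46}
lin [-0.0019, -0.0035, -0.0021] rot [-0.06, 0.09, -0.02]
[[266.6, 106.3], [252.2, 106.3], [302.5, 106.9], [288.3, 106.5], [266.0, 237.5], [252.9, 237.5], [241.4, 100.2]]
[[268.6, 103.9], [254.1, 103.9], [304.5, 104.4], [290.2, 104.1], [268.2, 235.5], [255.1, 235.5], [243.3, 97.8]]
70 [168, 170, 178, 180, 171, 173, 177, 175, 170, 172, 176, 171, 169, 176, 176, 175, 176, 171, 174, 174, 175, 167, 168, 175, 173, 174, 171, 174, 174, 166, 170, 167, 170, 175, 167, 172, 167, 167, 176, 170, 167, 170, 173, 173, 171, 167, 169, 164, 163, 165]
90 [170, 169, 170, 177, 174, 172, 176, 176, 168, 175, 170, 171, 174, 169, 167, 173, 172, 168, 169, 175, 177, 178, 175, 174, 169, 172, 174, 176, 172, 174, 175, 171, 176, 178, 172, 174, 172, 169, 172, 173, 173, 174, 170, 168, 173, 169, 170, 168, 169, 169]
105 [172, 168, 171, 174, 172, 177, 172, 169, 174, 1
[... 268 characters left out ...]
 169, 174, 178, 178, 177, 169, 172, 172, 177, 135, 153, 134, 152, 196, 233, 237, 237, 238, 238, 238, 222, 227, 203, 151, 199, 189, 225, 231, 233, 234, 230, 228, 231, 234, 225, 229, 226, 228]
135 [171, 172, 172, 174, 174, 174, 174, 176, 173, 169, 174, 179, 172, 170, 170, 171, 178, 167, 120, 115, 113, 116, 118, 134, 151, 152, 164, 166, 166, 214, 188, 237, 221, 224, 190, 167, 239, 240, 223, 231, 232, 229, 227, 224, 227, 232, 224, 229, 227, 228]
150 [167, 174, 168, 172, 174, 177, 177, 175, 173, 166, 172, 170, 172, 155, 110, 113, 116, 114, 113, 115, 114, 113, 114, 129, 148, 149, 163, 164, 165, 166, 168, 166, 220, 222, 178, 160, 239, 239, 222, 233, 178, 116, 168, 221, 152, 128, 149, 168, 131, 149]
```

```bash
python3 - <<'E'
from rack import *
w=load("s7.pkl")["wrist"];g=cv2.cvtColor(w["frame"],cv2.COLOR_RGB2GRAY)
print("cols",list(range(238,310,2)))
for row in(98,100,102,104,106,108,110,112,114,118):print(row,g[row,238:310:2].tolist())
print("cols",list(range(236,286,2)))
for row in(118,180,220,232,236,240,244,248,252,256,260):print(row,g[row,236:286:2].tolist())
s,p,R=cur();print(p)
# board predicted: bottom corners z=p-72, top corners z=p+18, thick 5
q=(p[0],p[1],np.radians(-14.6))
print(proj(w,W(q,[(69,5,p[2]+18),(69,-5,p[2]+18),(69,5,p[2]-72),(69,-5,p[2]-72),(-71,5,p[2]+18),(-71,-5,p[2]+18)])).round(1).tolist())
E
```

```text
cols [238, 240, 242, 244, 246, 248, 250, 252, 254, 256, 258, 260, 262, 264, 266, 268, 270, 272, 274, 276, 278, 280, 282, 284, 286, 288, 290, 292, 294, 296, 298, 300, 302, 304, 306, 308]
98 [176, 173, 177, 196, 214, 213, 217, 222, 225, 225, 222, 221, 221, 218, 215, 217, 216, 217, 217, 213, 212, 213, 214, 211, 212, 216, 219, 215, 209, 206, 203, 200, 198, 198, 189, 179]
100 [173, 172, 201, 225, 226, 227, 230, 235, 237, 236, 234, 233, 231, 229, 228, 227, 227, 228, 227, 227, 227, 227, 227, 227, 230, 234, 237, 237, 234, 232, 231, 230, 227, 227, 228, 230]
102 [173, 174, 208, 223, 224, 227, 228, 230, 234, 232, 230, 228, 227, 227, 227, 227, 228, 227, 227, 227, 227, 227, 226, 227, 226, 229, 232, 232, 230, 229, 227, 228, 227, 228, 230, 234]
104 [173, 177, 209, 217, 224, 226, 202, 149, 153, 155, 155, 152, 151, 169, 224, 226, 225, 226, 226, 227, 227, 227, 227, 227, 199, 150, 151, 154, 156, 156, 150, 177, 225, 227, 231, 234]
106 [176, 178, 194, 193, 224, 225, 203, 190, 192, 199, 204, 196, 194, 196, 215, 215, 216, 217, 218, 224, 227, 228, 227, 227, 217, 216, 214, 189, 175, 142, 112, 146, 223, 228, 
[... 1899 characters left out ...]
0, 160, 160, 161, 161, 162, 163, 162, 147, 77, 101, 107, 108, 108]
248 [79, 105, 107, 106, 107, 106, 78, 92, 149, 158, 160, 159, 161, 161, 160, 161, 161, 162, 161, 146, 69, 97, 108, 108, 108]
252 [94, 106, 106, 107, 107, 103, 66, 91, 149, 159, 159, 160, 161, 160, 160, 161, 161, 160, 162, 144, 64, 79, 106, 107, 106]
256 [96, 104, 109, 111, 110, 104, 57, 77, 145, 158, 159, 160, 160, 160, 160, 160, 161, 161, 161, 136, 54, 71, 110, 111, 111]
260 [46, 44, 47, 63, 117, 132, 68, 64, 136, 158, 157, 159, 158, 159, 160, 160, 160, 160, 160, 120, 54, 86, 136, 104, 60]
[616.92401835 334.54291037 259.97089819]
[[247.8, 109.5], [276.3, 109.5], [255.0, 111.2], [270.3, 111.2], [253.1, 386.5], [271.4, 386.6]]
```

The slot's end is at col 250.5–264.3, row 104, and the board's plane is at col 263. So I need to move about 5.9 mm toward rack +y, and the slot centre is about (619, 340.2). I align and go down to just above the walls.

```bash
python3 - <<'E'
from h import *
plan((619,340.2,140),(180,0,-14.7))
E
```

```text
lin [0.0008, -0.0058, 0.12] rot [-0.07, 0.09, 0.09]
```

Emit:
servo_tool --fingers '[0.0, 0.0, 0.0, 0.0, 0.0, 0.0, 0.0, 0.0]' --linear '[[0.0005, -0.003, 0.01], [0.0008, -0.0058, 0.03], [0.0008, -0.0058, 0.06], [0.0008, -0.0058, 0.09], [0.0008, -0.0058, 0.11], [0.0008, -0.0058, 0.12], [0.0008, -0.0058, 0.12], [0.0008, -0.0058, 0.12]]' --rotation '[[0, 0, 0], [0, 0, 0], [0, 0, 0], [0, 0, 0], [0, 0, 0], [0, 0, 0], [0, 0, 0], [0, 0, 0]]'

```text
time: 20.05
tool_pos: [619.2, 341.1, 140.7]
tcp_rot: [-179.9, 0.0, -14.6]
ft_force: [-1.0, 0.3, -1.4]
finger_gap: 9.4
grip_force: 58.6
```

```bash
python3 - <<'E'
from rack import *
from bench import r
st();w=r.snapshot("wrist");pickle.dump({"wrist":w},open("s8.pkl","wb"));w["fish"]=1
s,p,R=cur()
q=(619,340.2,np.radians(-14.7))
print(proj(w,W(q,[(78,-8,50),(78,8,50),(78,-32,50),(85,20,50),(69,5,p[2]-72),(69,-5,p[2]-72),(69,5,p[2]+18),(69,-5,p[2]+18)])).round(1).tolist())
g=cv2.cvtColor(w["frame"],cv2.COLOR_RGB2GRAY)
print("cols",list(range(226,326,3)))
for row in range(50,112,4):print(row,g[row,226:326:3].tolist())
E
```

```text
{'time': 20.05, 'joint_pos': [24.64, 27.62, 72.58, 0.12, 79.77, 129.17], 'tool_pos': [619.23, 341.14, 140.71], 'tcp_rot': [-179.89, 0.05, -14.55], 'ft_force': [-1.0, 0.25, -1.43], 'wrist_torque': [0.05, 0.02, 0.01], 'finger_gap': 9.42, 'grip_force': 58.56}
[[275.9, 99.0], [253.4, 98.9], [309.3, 99.8], [236.6, 89.4], [257.0, 111.1], [272.4, 111.2], [251.4, 109.2], [280.1, 109.3]]
cols [226, 229, 232, 235, 238, 241, 244, 247, 250, 253, 256, 259, 262, 265, 268, 271, 274, 277, 280, 283, 286, 289, 292, 295, 298, 301, 304, 307, 310, 313, 316, 319, 322, 325]
50 [178, 173, 179, 180, 181, 188, 186, 182, 188, 187, 186, 185, 183, 185, 187, 182, 176, 177, 182, 181, 180, 180, 182, 184, 186, 185, 178, 176, 183, 182, 173, 173, 176, 189]
54 [180, 183, 186, 185, 182, 186, 185, 188, 186, 183, 181, 186, 186, 184, 184, 187, 184, 184, 183, 182, 180, 180, 182, 182, 186, 186, 179, 180, 183, 182, 180, 179, 182, 182]
58 [178, 182, 193, 193, 187, 187, 186, 184, 183, 182, 181, 180, 181, 179, 186, 183, 180, 186, 189, 191, 189, 185, 184, 182, 183, 187, 185, 187, 182, 186, 188, 192, 192, 181]
62 [179, 178, 186, 1
[... 1544 characters left out ...]
]
98 [191, 188, 184, 187, 186, 229, 225, 235, 234, 224, 205, 210, 206, 204, 201, 198, 201, 234, 235, 235, 235, 235, 235, 235, 234, 235, 235, 234, 230, 233, 237, 235, 236, 236]
102 [187, 188, 184, 187, 190, 225, 195, 234, 234, 203, 205, 171, 195, 228, 173, 163, 138, 232, 235, 235, 235, 235, 235, 234, 235, 235, 235, 235, 202, 161, 157, 153, 123, 124]
106 [182, 187, 188, 190, 192, 228, 216, 234, 231, 211, 219, 224, 225, 225, 225, 205, 198, 233, 235, 235, 235, 235, 235, 235, 235, 235, 235, 235, 234, 234, 225, 162, 125, 125]
110 [179, 186, 194, 188, 186, 224, 210, 233, 226, 243, 243, 244, 244, 244, 244, 245, 244, 222, 235, 235, 235, 235, 235, 235, 235, 235, 235, 235, 234, 233, 193, 162, 124, 124]
```

The board (col ~263.5) is centred on the slot (252–275.5) and clear of its end. I lower it and watch the force.

Emit:
servo_tool --fingers '[0.0, 0.0, 0.0, 0.0, 0.0, 0.0, 0.0]' --linear '[[0, 0, 0.006], [0, 0, 0.011], [0, 0, 0.016], [0, 0, 0.02], [0, 0, 0.024], [0, 0, 0.028], [0, 0, 0.028]]' --rotation '[[0, 0, 0], [0, 0, 0], [0, 0, 0], [0, 0, 0], [0, 0, 0], [0, 0, 0], [0, 0, 0]]'

```text
time: 20.8
tool_pos: [618.2, 340.7, 110.7]
tcp_rot: [-180.0, 0.2, -14.6]
ft_force: [-0.7, 0.2, -1.4]
finger_gap: 9.2
grip_force: 58.6
```

Emit:
servo_tool --fingers '[0.0, 0.0, 0.0, 0.0, 0.0, 0.0, 0.0]' --linear '[[0, 0, 0.004], [0, 0, 0.008], [0, 0, 0.013], [0, 0, 0.018], [0, 0, 0.022], [0, 0, 0.024], [0, 0, 0.024]]' --rotation '[[0, 0, 0], [0, 0, 0], [0, 0, 0], [0, 0, 0], [0, 0, 0], [0, 0, 0], [0, 0, 0]]'

```text
time: 21.5
tool_pos: [618.4, 340.9, 87.2]
tcp_rot: [-180.0, 0.1, -14.6]
ft_force: [-1.5, -0.3, -1.3]
finger_gap: 8.8
grip_force: 58.6
```

Emit:
servo_tool --fingers '[0.0, 0.0, 0.0, 0.0, 0.0]' --linear '[[0, 0, 0.002], [0, 0, 0.004], [0, 0, 0.0055], [0, 0, 0.0065], [0, 0, 0.0065]]' --rotation '[[0, 0, 0], [0, 0, 0], [0, 0, 0], [0, 0, 0], [0, 0, 0]]'

```text
time: 22.0
tool_pos: [618.5, 340.9, 81.0]
tcp_rot: [-179.9, 0.1, -14.5]
ft_force: [-0.0, -0.3, -1.0]
finger_gap: 8.8
grip_force: 58.6
```

Emit:
servo_tool --fingers '[0.0, 0.0, 0.0]' --linear '[[0, 0, 0.001], [0, 0, 0.0015], [0, 0, 0.0015]]' --rotation '[[0, 0, 0], [0, 0, 0], [0, 0, 0]]'

```text
time: 22.3
tool_pos: [618.8, 341.1, 80.1]
tcp_rot: [-179.9, 0.1, -14.5]
ft_force: [-2.1, -0.0, 0.7]
finger_gap: 9.2
grip_force: 59.0
```

Emit:
servo_tool --fingers '[0.0, 0.0]' --linear '[[0, 0, 0.001], [0, 0, 0.001]]' --rotation '[[0, 0, 0], [0, 0, 0]]'

```text
time: 22.5
tool_pos: [618.8, 341.3, 80.1]
tcp_rot: [-179.9, 0.1, -14.5]
ft_force: [-4.8, -1.0, 6.1]
finger_gap: 9.4
grip_force: 59.8
```

Emit:
servo_tool --fingers '[0.024, 0.024, 0.024, 0.024, 0.024, 0.024, 0.024, 0.024, 0.024, 0.024]' --linear '[[0, 0, 0], [0, 0, 0], [0, 0, 0], [0, 0, -0.01], [0, 0, -0.03], [0, 0, -0.06], [0, 0, -0.1], [0, 0, -0.14], [0, 0, -0.18], [0, 0, -0.2]]' --rotation '[[0, 0, 0], [0, 0, 0], [0, 0, 0], [0, 0, 0], [0, 0, 0], [0, 0, 0], [0, 0, 0], [0, 0, 0], [0, 0, 0], [0, 0, 0]]'

```text
time: 23.5
tool_pos: [620.2, 341.2, 285.2]
tcp_rot: [-179.7, -0.2, -14.6]
ft_force: [0.4, 0.4, 1.0]
finger_gap: 24.0
grip_force: 0.0
```

```bash
python3 - <<'E'
from h import *
st();plan((480,480,300),(180,0,-14.7))
E
```

```text
{'time': 23.5, 'joint_pos': [24.62, 23.55, 62.72, 0.12, 93.36, 129.17], 'tool_pos': [620.16, 341.24, 285.24], 'tcp_rot': [-179.67, -0.22, -14.55], 'ft_force': [0.37, 0.45, 0.97], 'wrist_torque': [0.01, -0.0, -0.0], 'finger_gap': 23.99, 'grip_force': 0.0}
lin [-0.1705, -0.0992, -0.0148] rot [-0.33, -0.22, 0.15]
```

Emit:
servo_tool --fingers '[0.024, 0.024, 0.024, 0.024, 0.024, 0.024, 0.024]' --linear '[[-0.02, -0.015, -0.01], [-0.05, -0.035, -0.015], [-0.09, -0.06, -0.015], [-0.13, -0.085, -0.015], [-0.16, -0.1, -0.015], [-0.17, -0.1, -0.015], [-0.17, -0.1, -0.015]]' --rotation '[[0, 0, -6], [0, 0, -13], [0, 0, -20], [0, 0, -28], [0, 0, -36], [0, 0, -40], [0, 0, -40]]'

```text
time: 24.2
tool_pos: [477.8, 481.5, 295.2]
tcp_rot: [-179.9, -0.0, 25.7]
ft_force: [0.4, -0.4, 0.3]
finger_gap: 24.2
grip_force: 0.0
```

```bash
python3 - <<'E'
from h import *
from bench import r
st()
d={n:r.snapshot(n) for n in("side","top","wrist")};pickle.dump(d,open("s9.pkl","wb"));d["wrist"]["fish"]=1
o=np.zeros((600,800,3),np.uint8)
def put(a,x,y):
    a=a[:600-y,:800-x];o[y:y+a.shape[0],x:x+a.shape[1]]=a
put(crop(d["side"]["frame"],232,95,68,80,5),0,0)
put(crop(d["top"]["frame"],110,130,90,85,5),345,0)
put(cv2.resize(d["top"]["frame"][:,:,::-1],(256,192)),0,405);put(cv2.resize(d["wrist"]["frame"][:,:,::-1],(256,192)),260,430)
cv2.imwrite("pics/s9.png",o)
# bystanders: image change near them, top camera vs. start
T0=load()["top"]["frame"].astype(int);T1=d["top"]["frame"].astype(int)
for n,(u,v,h) in dict(bag1=(114,260,18),bag2=(250,118,18),bag3=(400,250,22),jar=(236,164,12),dishes=(193,258,18),spray=(205,112,16),orange=(302,166,24),yellow=(314,266,28)).items():
    A=slice(v-h,v+h),slice(u-h,u+h);print(n,abs(T0[A]-T1[A]).mean().round(1))
E
```

```text
{'time': 24.2, 'joint_pos': [40.82, 18.96, 67.39, 0.13, 93.61, 105.16], 'tool_pos': [477.85, 481.48, 295.21], 'tcp_rot': [-179.86, -0.01, 25.67], 'ft_force': [0.36, -0.35, 0.31], 'wrist_torque': [0.01, -0.0, 0.01], 'finger_gap': 24.24, 'grip_force': 0.0}
bag1 17.1
bag2 3.1
bag3 3.3
jar 2.6
dishes 2.6
spray 2.7
orange 2.3
yellow 2.3
```

View pics/s9.png

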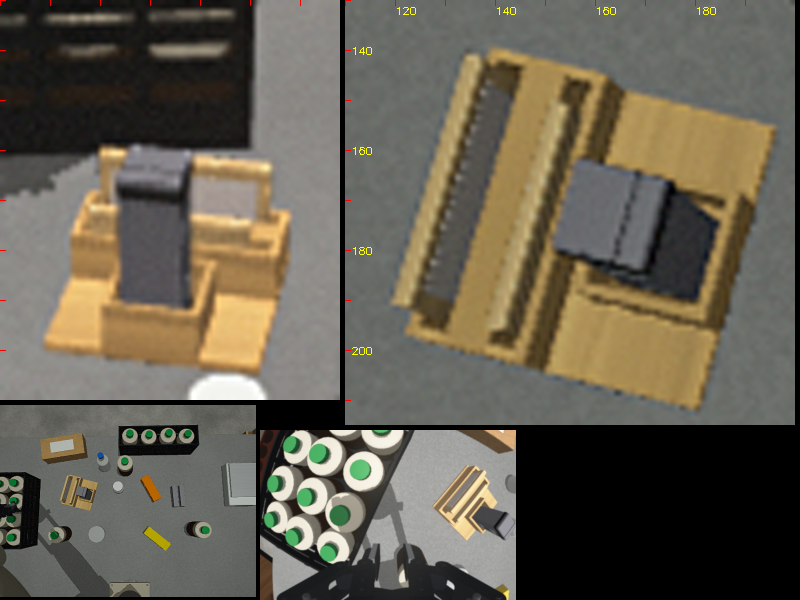

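The side and top views show the case upright in the bay, at (262,150) in the side view. The board is standing in the outer slot, the low board is still in its slot, and the bystanders haven't moved. bag1's image difference is probably the arm's shadow, which falls across it. I hand in.

```bash
python3 -c "
from bench import r
print(r.hand_in())"
```

```text
the job is handed in; nothing more can be done
None
```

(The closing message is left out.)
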